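Shut the stamp case

TASK

Shut the open wooden stamp case on the bench using only pushes of the fingertips: push its orange cover flap over until it lies flat on the case, short of the steel lip; then, keeping it pressed down, push it along away from its hinge until its front edge is fully home beneath the lip, so that it stays shut when you let go. Do not pinch the flap or press on its black lining, and leave the jar, the rivet setter and the awl where they are.

Things in the scene. Friction and masses are not known exactly. Their poses are not given: they have to be found in the camera images.
- case: Low open wooden case holding stamps, 180 (x) x 136 (y) x 36 mm high, fixed to the bench. Origin: centre of its underside. x points from hinge end to lip end, z up. Two dark slotted hinge brackets on its side walls (x -83 to -37 mm, y +-61.5 mm, 8 mm thick, top 50 mm above the bench) carry the steel hinge rod.
- lip_edge (a point): Middle of the steel lip's free edge, facing the hinge: case x +56 mm, 50 mm above the bench. The lip is 104 mm wide (y), 4 mm thick, and roofs case x +56 to +82 mm; underside 48 mm above the bench, 4 mm over the flat flap's top; an upright closes it behind, at x +79 mm.
- hinge (a point): Middle of the hinge rod (the flap's turning axis, along the case's y), 42 mm above the bench, at case x = -72 mm + joint slide.
- flap_edge (a point): Middle of the flap's free edge, half-way through its plate, 120 mm from the hinge axis. The orange flap is a stiff plate 108 mm wide, 4 mm thick, 50 g; its mid-plane passes through the hinge axis; lying flat its top is 44 mm above the bench.
- step (a point): Middle of the top of the push step on the flap's orange outer face (upper when shut): 6 mm high, 80 mm wide across the flap. Its upright side faces the hinge, 82 mm from the hinge axis; it slopes down to the plate at about 101 mm. Fold the flap by bearing on the plate between hinge and step (pushed on the slope, it may slide instead).
- flap (a joint): Flap angle (rad): 0 = flat and level on the case (hard stop), 1.57 = upright, larger = leaning back over the hinge end; stop at 2.3. Starts 1.75 to 2.15. A light spring with friction (under 0.07 N m in all) makes it stand open, and rise again by 40 degrees or more if let go before it is tucked. Tucked and let go, it rises about 0.03 rad and rests against the lip.
- slide (a joint): Shift of hinge rod and flap along the case's +x in the bracket slots (m): 0 = fully back, 0.024 = hard stop, fully home. Starts 0 to 0.003; rubs with about 4 N and stays where left. The flat flap's edge comes under the lip from 0.008 on and is 16 mm under it at 0.024. Beyond 0.008 a raised flap lands on top of the lip and must be pushed back.
- lining: Black lining plate on the flap's inner face (the lower face when shut), 116 x 108 x 3 mm, moving with the flap. Fingers must not press on it. Origin: on the hinge axis; x along the flap to its free edge, z out of the orange outer face.
- jar_mid (a point): Centre of a loose amber jar with black cap, 54 mm diameter, 75 mm tall, upright beside the case: bystander.
- setter_mid (a point): Centre (half-way up) of a loose steel rivet setter, 34 mm diameter at its foot, 90 mm tall, upright beside the case: bystander.
- awl_mid (a point): Middle of a loose awl lying flat, about 175 mm long, 22 mm wide, 20 mm high, wooden handle: bystander. x axis along it to the steel point.
Mind the look-alikes: they are no part of the job. There is more than one size of the case; the one meant has the size given above.

How it is judged:
By the outcome, as a careful person would: the job done as asked, in the order asked, and still so for the second after the job is handed in, with the robot touching nothing.
It also fails if it takes over 40 s, if anything falls off the work surface, if the arm or the gripper's body presses on something with over 40 N, if the wrist force passes 120 N, or if a joint passes its speed limit or range.

ROBOT

A 6-joint arm with a two-finger parallel gripper is mounted at the origin on the work surface. World frame = base frame: x ahead of the robot, y to its left, z up, the work surface at z = 0. Lengths are in m, angles in rad, forces in N, time in s.
With the tool pointing down it reaches from about 0.3 to 0.875 m from the base axis. Payload 4.2 kg.
Tool frame: the origin (TCP) lies midway between the tips of the shut fingers; the grasp point (between the pads) lies 19 mm behind it (robot.tcp_to_grasp is the distance from the TCP to the grasp point, in m); z points along the fingers, y is the direction in which the jaws open and shut (so a half turn about z gives the same grasp; the last joint's range is limited). The gripper opens to 85 mm and grips with 20 to 120 N. Pads are 22 mm wide; open, the fingers measure 114 mm over their backs; the gripper's body (76 mm by 85 mm) begins 54 mm behind the grasp point. The pads swing forward as they close: fully open they stand 13 mm farther back than shut.
Start: joints at [-1.361, 0.32, 1.565, -0, 1.257, -0.02], TCP at [0.131, -0.56, 0.231] pointing down, gripper open.
Joint ranges: [-3.11, 3.11], [-0.84, 2.01], [0.21, 2.61], [-1.34, 4.49], [0.05, 2.63], [-2.56, 2.56]. Speed limits (rad/s): [2.57, 2.57, 3.14, 3.14, 3.14, 3.14].

INTERFACE

Orientations are given as a unit quaternion [x, y, z, w].
In Python, from plant import robot gives the robot as it stands.
- The arm moves only by the tool arm_command, never from a script. Its argument "increments" is a list of rows, each a list of 4 numbers: the shift along the tool's x, y, z in cm, then the turn about the tool's z in degrees. In form: [[tx, ty, tz, spin], ...]. A call has 1 to 8 rows; each row is the pose to reach, as a shift and turn from the pose commanded when the call began, along the tool's axes at that moment; what a row does not reach only later rows make up. A row lasts 1/12 s, in which the tool goes at most 41.7 mm and 7.16 degrees, less where a joint would pass 70% of its speed; a pose out of reach is approached as far as the arm can. A call with a gripper value outside its range is refused whole. "grip" is the gripper command: -1 is fully open, 1 is shut, values between are in proportion, set as the call begins (left out, the last holds). The fingers move at their own pace and stop on an object; "grip_force" is the grip in N (left out, the last holds). Time passes only in rows, so rows that repeat a pose let the fingers close. It gives the time, the measured TCP pose, the force and the opening at its end, in the units of the state.
- robot.get_state(): the state, without advancing time (a new reading comes with each control period).
- robot.snapshot(name): name is "scene" or "top" or "wrist"; returns a dict with "image" (420x560x3 uint8, blue, green, red), "mtx" (3x3 intrinsics, pixels), "R" (3x3) and "t" (3): a world point X has camera coordinates R X + t. Camera axes: x right, y down, z forward; pixel columns grow to the right and rows downward; lengths in m; the calibration is good to about 2 mm. A picture is of the moment at which its call begins. There is no depth.
- robot.hand_in(): hands the job in, once; it reports no verdict.
The state is a dict: "clock": time; "joint_positions": joint angles; "joint_vel": joint speeds; "joint_efforts": joint torques, N m; "eef_pos": TCP position; "tcp_rot": TCP orientation; "force": force on the tool from outside, world axes, zero at the start; "torque": the same for the moment, N m; "grip_width": finger opening in m.
Only numpy, scipy, OpenCV 4.12 (cv2) and the standard library are available. Lean on these libraries where they do the work, as an engineer would, in place of code of your own. Each camera call takes 0.05 s, during which the arm holds its last target.

## Working session

There is one attempt and no reset: what is moved stays moved. The work goes in short steps, Python scripts to look and compute and a tool call to move; the robot and the scene stay as the last step left them, time stands still between calls to the robot, and variables do not carry over. Pictures are saved under pics/ and viewed, and the job is handed in when it is done.

Besides the shell and the picture viewer there is one more tool, called as name(argument=value, ...), one argument or row to a line, values as JSON. arm_command: Moves the arm, as the interface text tells. Its arguments: {"type":"object","properties":{"increments":{"type":"array"},"grip":{"type":"number"},"grip_force":{"type":"number"}},"required":["increments"]}

```bash
ls; mkdir -p pics; python3 - <<'E'
from plant import robot
import cv2
for n in ["scene","top","wrist"]:
    s=robot.snapshot(n); cv2.imwrite(f"pics/{n}0.png",s["image"]); print(n,s["mtx"].tolist(),s["R"].round(4).tolist(),s["t"].round(4).tolist())
s=robot.get_state()
for k in s: print(k,s[k])
E
```

```text
pics
scene [[455.1484799736664, 0.0, 275.0919085225444], [0.0, 455.1484799736664, 208.25097880448376], [0.0, 0.0, 1.0]] [[-0.6673, 0.7448, 0.0029], [0.4873, 0.4395, -0.7546], [-0.5633, -0.5021, -0.6562]] [0.3978, -0.2419, 1.2352]
top [[474.46632905108777, 0.0, 280.86621544904006], [0.0, 474.46632905108777, 215.65432424176512], [0.0, 0.0, 1.0]] [[-0.0293, -0.9992, -0.0287], [-0.9973, 0.0312, -0.0663], [0.0672, 0.0267, -0.9974]] [0.0718, 0.6224, 1.0014]
wrist [[296.83448119838545, 0.0, 278.0919308579256], [0.0, 296.83448119838545, 209.41115559423653], [0.0, 0.0, 1.0]] [[0.2282, -0.9736, -0.0026], [-0.9385, -0.2207, 0.2656], [-0.2591, -0.0581, -0.9641]] [-0.5729, -0.0339, 0.3794]
clock 0.15
joint_positions [-1.36101413e+00  3.20159898e-01  1.56538164e+00  3.74677762e-06
  1.25739493e+00 -1.99868185e-02]
joint_vel [-2.82121524e-04 -5.09877400e-04 -3.31016644e-03 -2.05256448e-04
 -2.01769304e-05 -7.17212251e-04]
joint_efforts [ 1.30334152e-03 -4.15840781e+01 -2.34344566e+01  1.23919372e-04
  5.94410871e-03 -7.63174398e-06]
eef_pos [ 0.13089438 -0.55954526  0.23067353]
tcp_rot [ 9.93407872e-01  1.14631359e-01 -6.18932049e-05 -6.69054468e-04]
force [-0.12734426  1.1224757  -0.8257389 ]
torque [-0.00994179  0.01847917 -0.03103567]
grip_width 0.08534320043150091
```

View pics/scene0.png

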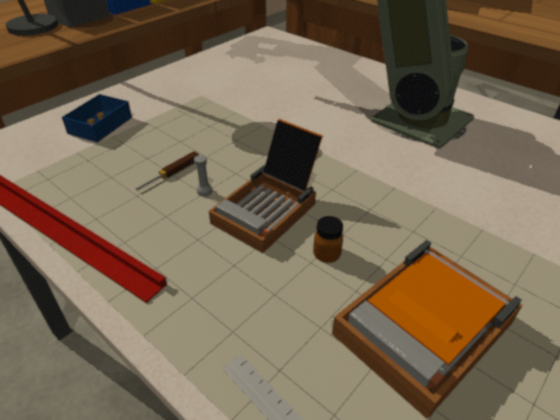

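View pics/top0.png

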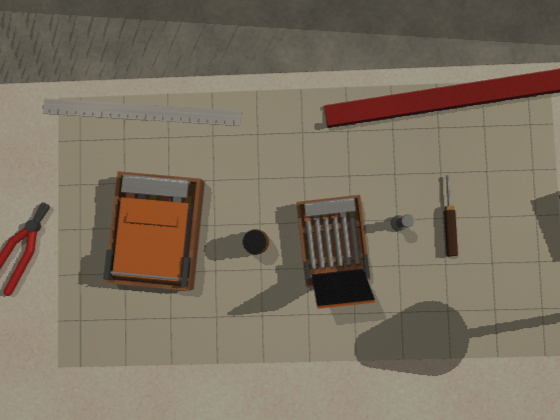

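View pics/wrist0.png

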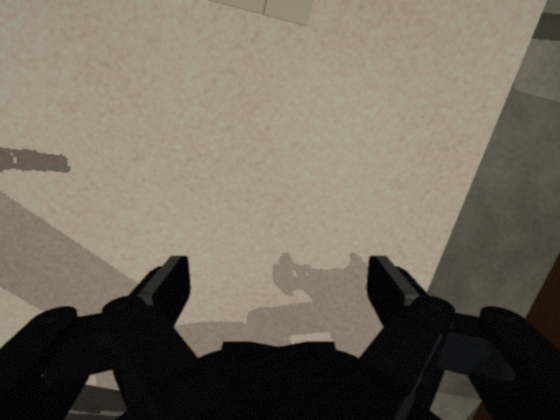

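```bash
python3 - <<'E'
import cv2
a=cv2.imread("pics/top0.png")[180:320,280:480]
cv2.imwrite("pics/topz.png",cv2.resize(a,None,fx=4,fy=4,interpolation=cv2.INTER_CUBIC))
a=cv2.imread("pics/scene0.png")[115:265,195:350]
cv2.imwrite("pics/scenez.png",cv2.resize(a,None,fx=4,fy=4,interpolation=cv2.INTER_CUBIC))
E
```

```text
(no output)
```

View pics/topz.png

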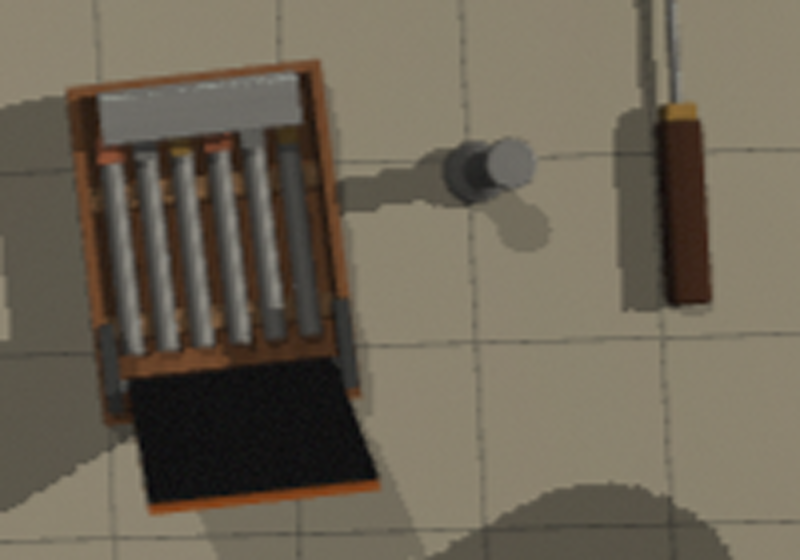

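View pics/scenez.png

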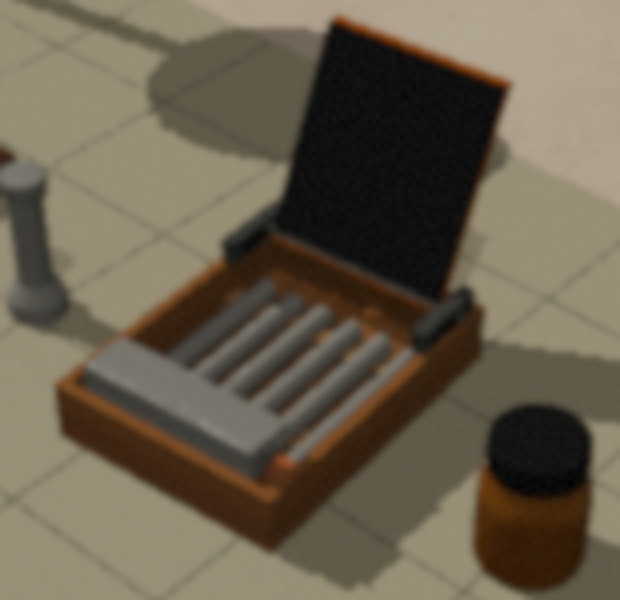

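```bash
cat > fit.py <<'E'
import numpy as np
from scipy.optimize import least_squares
def proj(s,X):
    c=s["R"]@X+s["t"]; p=s["mtx"]@c; return p[:2]/p[2]
def flap(r,y,n,th,sl):  # case coords, m
    return np.array([-.072+sl+r*np.cos(th)-n*np.sin(th), y, .042+r*np.sin(th)+n*np.cos(th)])
def world(p,X):
    c,s=np.cos(p[2]),np.sin(p[2]); return np.array([p[0]+c*X[0]-s*X[1],p[1]+s*X[0]+c*X[1],X[2]])
E
python3 - <<'E'
from fit import *
from plant import robot
S={n:robot.snapshot(n) for n in("top","scene")}
C=lambda x,y,z:(lambda p:np.array([x,y,z])/1000)
F=lambda r,y,n:(lambda p:flap(r/1000,y/1000,n/1000,p[3],.0015))
obs=[("top",C(90,68,36),68,90),("top",C(90,-68,36),320,60),("top",C(-90,68,36),107,425),("top",C(-90,-68,36),358,395),
("top",C(56,52,50),105,143),("top",C(56,-52,50),303,120),
("top",F(120,54,2),150,513),("top",F(120,-54,2),380,488),
("scene",C(90,-68,36),60,385),("scene",C(90,68,36),272,492),("scene",C(90,68,0),272,548),("scene",C(90,-68,0),65,428),("scene",C(-90,68,36),480,315),
("scene",F(120,-54,2),335,17),("scene",F(120,54,2),510,85)]
def res(p):
    o=[]
    for n,f,u,v in obs:
        u0,v0=(280,180) if n=="top" else (195,115)
        o+=list(proj(S[n],world(p,f(p)))-np.array([u/4+u0,v/4+v0]))
    return np.array(o)
r=least_squares(res,[.55,-.1,0,1.9],loss="soft_l1")
print(r.x, np.degrees(r.x[2:])); print(res(r.x).reshape(-1,2).round(1).tolist())
p=r.x
for n,X in dict(hinge=flap(0,0,0,p[3],.0015),edge=flap(.12,0,0,p[3],.0015),step=flap(.082,0,.008,p[3],.0015)).items(): print(n,X,world(p,X))
# bystanders via top on z plane
def onplane(s,u,v,z):
    d=s["R"].T@np.linalg.inv(s["mtx"])@[u,v,1]; c=-s["R"].T@s["t"]; return c+d*(z-c[2])/d[2]
T=S["top"]
print("setter top",onplane(T,280+511/4,180+163/4,.09),"jar",onplane(T,256,242,.075))
print("TCP gap note")
E
```

```text
[ 0.56776935 -0.05654135  0.08347478  2.00028845] [  4.78275233 114.60808614]
[[-0.6, -0.7], [0.0, -0.5], [-0.6, 0.3], [1.2, 0.6], [-0.4, 0.6], [-0.4, 0.7], [-0.3, -0.0], [0.2, -0.2], [-1.7, -1.6], [-0.5, 1.2], [-0.2, 0.8], [-1.3, 1.1], [1.3, -3.4], [0.1, -2.1], [0.4, -2.2]]
hinge [-0.0705  0.      0.042 ] [ 0.49751483 -0.06241949  0.042     ]
edge [-0.12046909  0.          0.15110128] [ 0.44771973 -0.06658581  0.15110128]
step [-0.11191897  0.          0.11322127] [ 0.45624008 -0.06587292  0.11322127]
setter top [ 0.60160438 -0.2017414   0.09      ] jar [0.56847839 0.10379866 0.075     ]
TCP gap note
```

arm_command(
  increments=[
    [1,-1.1,0,1],
    [3,-3.4,0,2],
    [5.5,-6.2,0,3],
    [8.2,-9.3,0,4],
    [10.9,-12.3,0,5],
    [13.6,-15.4,0,6],
    [16.3,-18.5,0,7.4],
    [19,-21.5,0,8.4],
  ],
  grip=1,
  grip_force=60,
)

```text
clock: 0.92
eef_pos: [0.2673, -0.3053, 0.2314]
tcp_rot: [0.999, 0.041, 0.0, 0.0]
force: [0.7, -0.2, 0.3]
grip_width: -0.0001
```

arm_command(
  increments=[
    [2,-3,0,0],
    [4.2,-6.4,0,0],
    [6.4,-9.8,0,0],
    [8.6,-13.2,0,0],
    [10.8,-16.5,1.5,0],
    [12.8,-19.6,3.5,0],
    [14,-21.6,6,0],
    [14.6,-22.3,9,0],
  ],
)

```text
clock: 1.58
eef_pos: [0.3961, -0.0703, 0.1415]
tcp_rot: [0.999, 0.043, 0.002, 0.0]
force: [-0.4, -0.4, 0.7]
grip_width: -0.0001
```

```bash
cat > look.py <<'E'
import sys,cv2,numpy as np
from plant import robot
t=sys.argv[1]
a=robot.snapshot("top")["image"][160:320,270:430]; b=robot.snapshot("scene")["image"][85:265,190:350]
f=lambda i:cv2.resize(i,(400,int(400*i.shape[0]/i.shape[1])),interpolation=cv2.INTER_CUBIC)
A,B=f(a),f(b); H=max(len(A),len(B)); A=np.pad(A,((0,H-len(A)),(0,0),(0,0))); B=np.pad(B,((0,H-len(B)),(0,0),(0,0)))
cv2.imwrite(f"pics/{t}.png",np.hstack([A,B])); s=robot.get_state(); print(s["clock"],s["eef_pos"],s["force"])
E
python3 look.py l1
```

```text
1.6833 [ 0.39152577 -0.0709099   0.13805195] [-0.54407617 -0.42697272 -0.35855475]
```

View pics/l1.png

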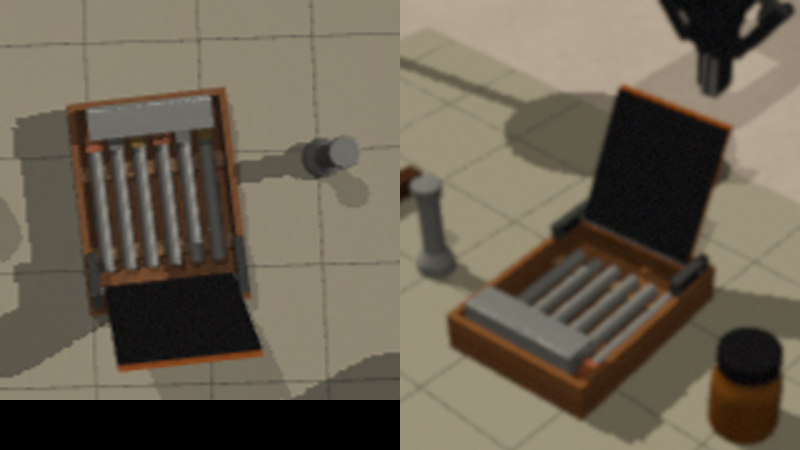

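arm_command(
  increments=[
    [1,0,1,0],
    [2,0,2,0],
    [3,0,3,0],
    [3.6,0,3.5,0],
    [4.2,0,3.5,0],
    [4.8,0,3.5,0],
    [5.4,0,3.5,0],
    [6,0,3.5,0],
  ],
)

```text
clock: 2.35
eef_pos: [0.4545, -0.0682, 0.1071]
tcp_rot: [0.999, 0.041, 0.001, 0.0]
force: [-0.3, -0.5, 0.1]
grip_width: 0.0002
```

```bash
python3 look.py l2
```

```text
2.45 [ 0.45514687 -0.06811071  0.10693509] [-0.83663919  0.01929888 -0.4951547 ]
```

View pics/l2.png

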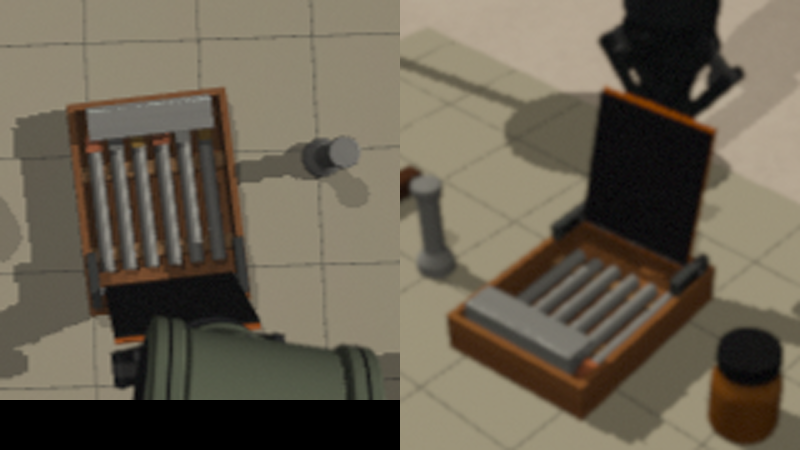

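arm_command(
  increments=[
    [0.7,0,0.2,0],
    [1.4,0,0.4,0],
    [2.1,0,0.6,0],
    [2.8,0,0.6,0],
    [3.5,0,0.6,0],
    [4.2,0,0.6,0],
    [4.9,0,0.6,0],
    [5.4,0,0.6,0],
  ],
)

```text
clock: 3.12
eef_pos: [0.5085, -0.0634, 0.1002]
tcp_rot: [0.999, 0.042, 0.0, 0.0]
force: [-0.2, 0.4, -0.1]
grip_width: 0.0003
```

```bash
python3 look.py l3
```

```text
3.2167 [ 0.50872443 -0.06342381  0.10030278] [-0.5119365  -0.66511976  1.05066874]
```

View pics/l3.png

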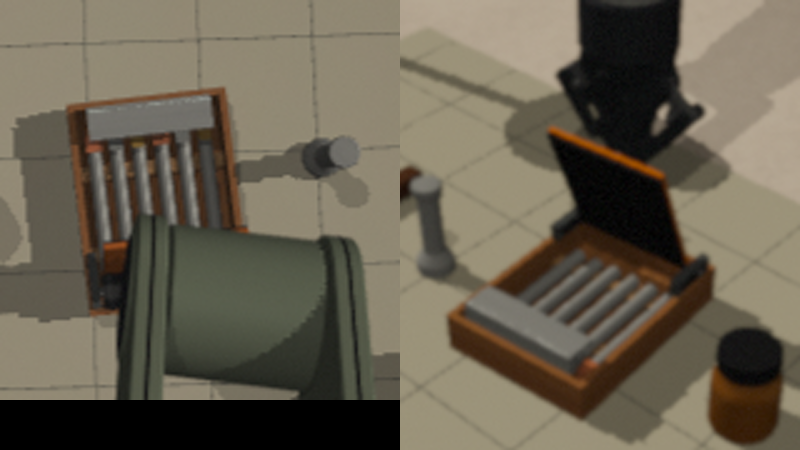

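```bash
python3 - <<'E'
from fit import *
from plant import robot
p=[.56777,-.05654,.08347]
s=robot.snapshot("scene")
for th in np.arange(.9,1.7,.1):
  print(round(th,2),[proj(s,world(p,flap(.12,y,.002,th,.0015))).round(0).tolist() for y in(-.054,.054)])
e=robot.get_state()["eef_pos"]; c,q=np.cos(p[2]),np.sin(p[2]); d=e[:2]-p[:2]; print(c*d[0]+q*d[1],-q*d[0]+c*d[1],e[2])
# plan
for th in (1.3,1.2,1.1,1.0,.8,.6,.4,.2,.1,0):
  for r in(.066,.072): print(th,r,flap(r,0,.002,th,.0015).round(4)[[0,2]]-[.011,0],end=" ")
  print()
E
```

```text
0.9 [[240.0, 149.0], [285.0, 169.0]]
1.0 [[243.0, 144.0], [289.0, 164.0]]
1.1 [[247.0, 139.0], [292.0, 158.0]]
1.2 [[250.0, 135.0], [296.0, 154.0]]
1.3 [[254.0, 130.0], [299.0, 149.0]]
1.4 [[258.0, 127.0], [303.0, 145.0]]
1.5 [[261.0, 124.0], [307.0, 142.0]]
1.6 [[265.0, 121.0], [310.0, 139.0]]
-0.06007472534576528 -0.0018813517295596703 0.10027126453193448
1.3 0.066 [-0.0658  0.1061] 1.3 0.072 [-0.0642  0.1119] 
1.2 0.066 [-0.0594  0.1042] 1.2 0.072 [-0.0573  0.1098] 
1.1 0.066 [-0.0533  0.1017] 1.1 0.072 [-0.0506  0.1071] 
1.0 0.066 [-0.0475  0.0986] 1.0 0.072 [-0.0443  0.1037] 
0.8 0.066 [-0.037   0.0907] 0.8 0.072 [-0.0328  0.095 ] 
0.6 0.066 [-0.0282  0.0809] 0.6 0.072 [-0.0232  0.0843] 
0.4 0.066 [-0.0215  0.0695] 0.4 0.072 [-0.016   0.0719] 
0.2 0.066 [-0.0172  0.0571] 0.2 0.072 [-0.0113  0.0583] 
0.1 0.066 [-0.016   0.0506] 0.1 0.072 [-0.0101  0.0512] 
0 0.066 [-0.0155  0.044 ] 0 0.072 [-0.0095  0.044 ]
```

arm_command(
  increments=[
    [0.6,0,0.1,0],
    [1.2,0,0.2,0],
    [1.8,0,0.5,0],
    [2.3,0,0.9,0],
    [2.8,0,1.4,0],
    [3.2,0,1.9,0],
    [3.6,0,2.4,0],
    [3.9,0,3.0,0],
  ],
)

```text
clock: 3.93
eef_pos: [0.5471, -0.0602, 0.0697]
tcp_rot: [0.999, 0.042, 0.0, 0.0]
force: [-0.1, -0.0, 1.0]
grip_width: -0.0003
```

```bash
python3 look.py l4
```

```text
4.0333 [ 0.546253   -0.06009225  0.06899208] [-0.68174945 -0.38975709 -0.05559495]
```

View pics/l4.png

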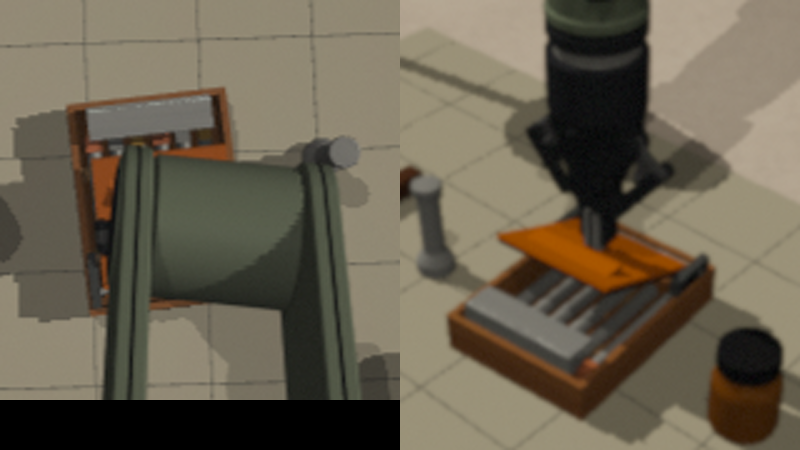

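arm_command(
  increments=[
    [0.2,0,0.5,0],
    [0.4,0,1.0,0],
    [0.5,0,1.4,0],
    [0.6,0,1.8,0],
    [0.6,0,2.1,0],
    [0.6,0,2.3,0],
    [0.6,0,2.4,0],
    [0.6,0,2.5,0],
  ],
)

```text
clock: 4.7
eef_pos: [0.5528, -0.0597, 0.0454]
tcp_rot: [0.999, 0.042, 0.0, 0.0]
force: [0.3, 0.6, 0.7]
grip_width: 0.0
```

```bash
python3 look.py l5;python3 - <<'E'
from fit import *
from plant import robot
p=[.56777,-.05654,.08347]
s=robot.snapshot("scene")
for th in (0,.05,.1):
 for sl in (0,.003,.008):
  print(th,sl,[((proj(s,world(p,flap(.12,y,.002,th,sl)))-[190,85])*2.5+[400,0]).round(0).tolist() for y in(-.054,.054)])
print([((proj(s,world(p,np.array([.056,y,.05])))-[190,85])*2.5+[400,0]).round(0).tolist() for y in(-.052,.052)])
E
```

```text
4.8 [ 0.55251328 -0.05976123  0.04532843] [0.1365589  0.33476911 1.10957122]
0 0 [[494.0, 284.0], [601.0, 339.0]]
0 0.003 [[491.0, 285.0], [599.0, 341.0]]
0 0.008 [[487.0, 289.0], [594.0, 345.0]]
0.05 0 [[494.0, 278.0], [601.0, 333.0]]
0.05 0.003 [[491.0, 280.0], [599.0, 335.0]]
0.05 0.008 [[487.0, 283.0], [595.0, 339.0]]
0.1 0 [[494.0, 271.0], [602.0, 327.0]]
0.1 0.003 [[491.0, 273.0], [599.0, 329.0]]
0.1 0.008 [[487.0, 277.0], [595.0, 332.0]]
[[489.0, 284.0], [592.0, 338.0]]
```

View pics/l5.png

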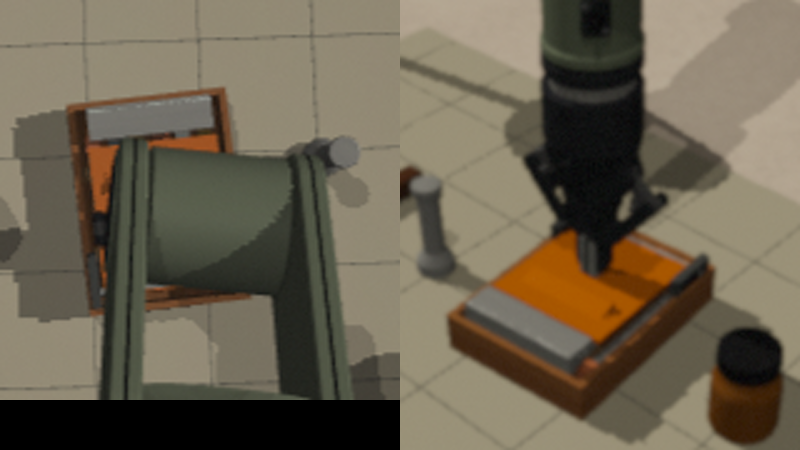

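arm_command(
  increments=[
    [0,0,0.1,0],
    [0,0,0.2,0],
    [0,0,0.25,0],
    [0,0,0.3,0],
    [0,0,0.3,0],
  ],
)

```text
clock: 5.27
eef_pos: [0.5525, -0.0597, 0.0435]
tcp_rot: [0.999, 0.042, 0.0, 0.0]
force: [-2.4, 0.0, 9.3]
grip_width: 0.0
```

```bash
python3 look.py l6; python3 - <<'E'
import cv2
from plant import robot
a=robot.snapshot("top")["image"][190:250,295:375]; cv2.imwrite("pics/l6z.png",cv2.resize(a,None,fx=8,fy=8,interpolation=cv2.INTER_CUBIC))
E
```

```text
5.3667 [ 0.55252194 -0.05979672  0.0434976 ] [-2.20635664  0.0143398   9.02049394]
```

View pics/l6z.png

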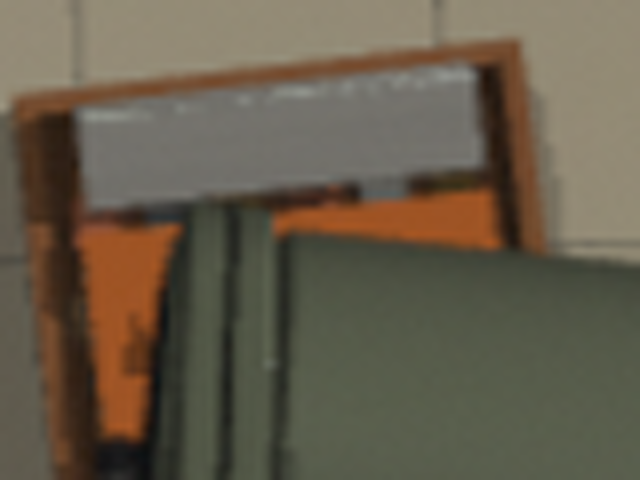

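arm_command(
  increments=[
    [0.2,0,0,0],
    [0.4,0,0,0],
    [0.7,0,0,0],
    [1.0,0,0,0],
    [1.2,0,0,0],
    [1.4,0,0,0],
    [1.6,0,0,0],
    [1.8,0,0,0],
  ],
)

```text
clock: 6.08
eef_pos: [0.5694, -0.0583, 0.0434]
tcp_rot: [0.999, 0.042, -0.001, 0.0]
force: [-3.8, 0.2, 9.6]
grip_width: 0.0002
```

```bash
python3 look.py l7
```

```text
6.1833 [ 0.56990242 -0.05831208  0.0434362 ] [-2.91604682 -0.17936307  9.41291976]
```

View pics/l7.png

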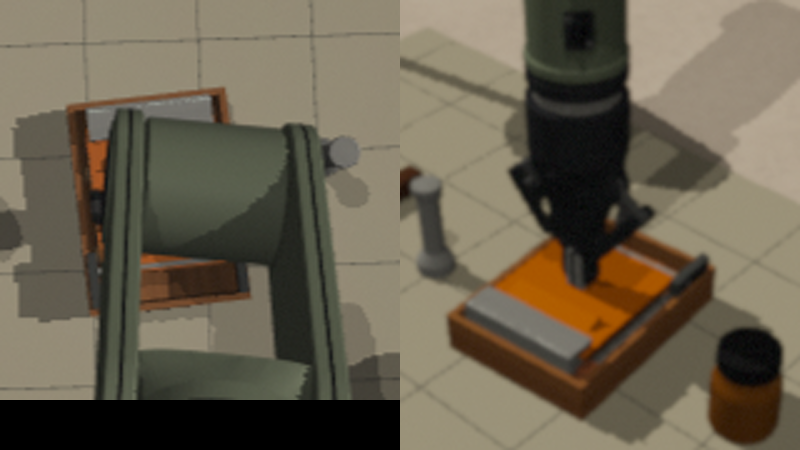

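arm_command(
  increments=[
    [0.2,0,0,0],
    [0.4,0,0,0],
    [0.6,0,0,0],
    [0.8,0,0,0],
    [1.0,0,0,0],
    [1.2,0,0,0],
    [1.4,0,0,0],
    [1.6,0,0,0],
  ],
)

```text
clock: 6.85
eef_pos: [0.5835, -0.057, 0.0431]
tcp_rot: [0.999, 0.042, -0.003, -0.0]
force: [-7.9, -1.3, 11.0]
grip_width: -0.0003
```

```bash
python3 look.py l8
```

```text
6.95 [ 0.58405201 -0.05698721  0.04314627] [-6.2457874  -1.64493949 11.29328028]
```

View pics/l8.png

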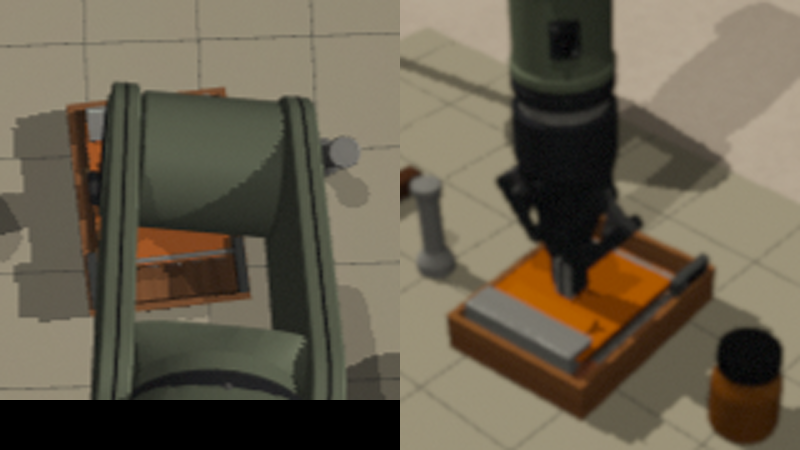

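```bash
python3 - <<'E'
from fit import *
from plant import robot
import cv2
p=[.56777,-.05654,.08347]
s=robot.snapshot("top")
for sl in (0,.008,.016,.020,.024):
  print(sl,[((proj(s,world(p,np.array([-.072+sl,y,.042])))-[310,240])*8).round(0).tolist() for y in(-.03,-.055)])
a=s["image"][240:300,310:390]; cv2.imwrite("pics/l8z.png",cv2.resize(a,None,fx=8,fy=8,interpolation=cv2.INTER_CUBIC))
E
```

```text
0 [[335.0, 263.0], [431.0, 253.0]]
0.008 [[332.0, 233.0], [427.0, 222.0]]
0.016 [[328.0, 202.0], [423.0, 191.0]]
0.02 [[326.0, 187.0], [421.0, 176.0]]
0.024 [[324.0, 172.0], [419.0, 161.0]]
```

View pics/l8z.png

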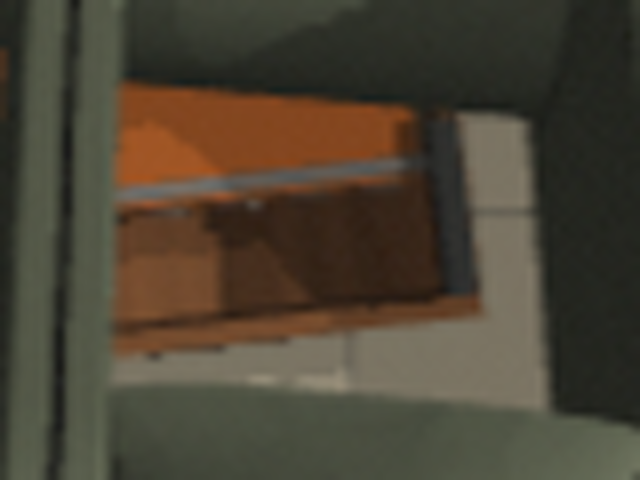

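arm_command(
  increments=[
    [0.1,0,0,0],
    [0.2,0,0,0],
    [0.3,0,0,0],
    [0.4,0,0,0],
    [0.4,0,0,0],
  ],
)

```text
clock: 7.42
eef_pos: [0.588, -0.0567, 0.0431]
tcp_rot: [0.999, 0.042, -0.002, 0.0]
force: [-5.6, 0.2, 9.5]
grip_width: 0.0001
```

arm_command(
  increments=[
    [0.1,0,0,0],
    [0.2,0,0,0],
    [0.3,0,0,0],
    [0.4,0,0,0],
    [0.5,0,0,0],
    [0.6,0,0,0],
    [0.6,0,0,0],
  ],
)

```text
clock: 8.0
eef_pos: [0.5921, -0.0563, 0.0427]
tcp_rot: [0.999, 0.042, -0.005, -0.0]
force: [-10.3, -1.1, 12.7]
grip_width: 0.0001
```

```bash
python3 - <<'E'
from plant import robot
import cv2
s=robot.snapshot("top")
a=s["image"][240:300,310:390]; cv2.imwrite("pics/l9z.png",cv2.resize(a,None,fx=8,fy=8,interpolation=cv2.INTER_CUBIC))
E
python3 look.py l9
```

```text
8.15 [ 0.59208947 -0.05629055  0.04278983] [-9.55301176 -1.30127631 11.82057972]
```

View pics/l9z.png

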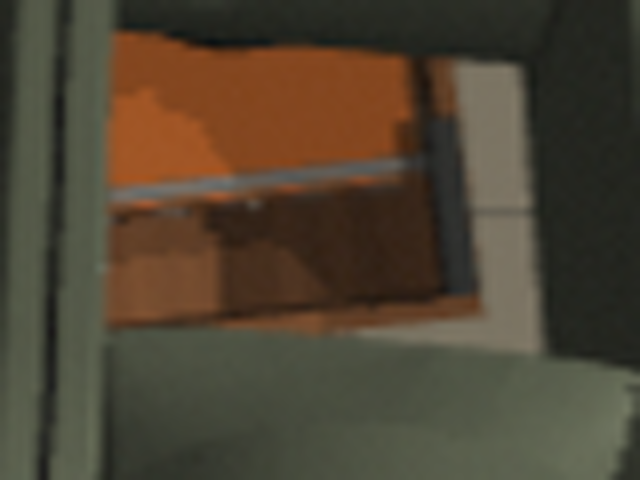

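View pics/l9.png

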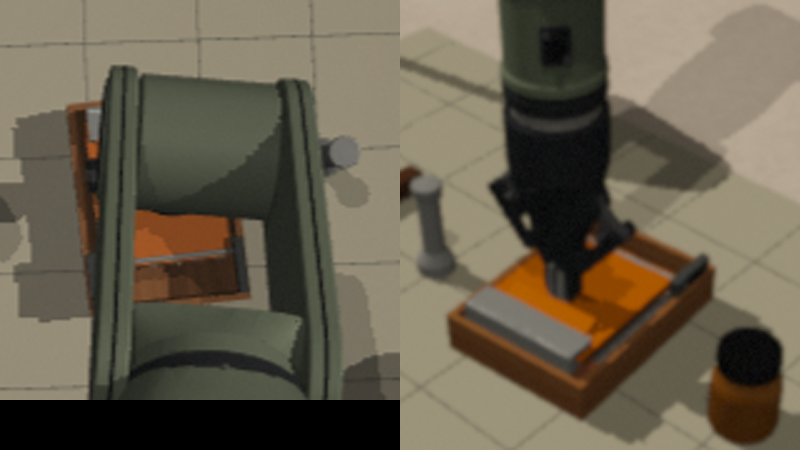

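arm_command(
  increments=[
    [0.2,0,0,0],
    [0.3,0,0,0],
    [0.3,0,0,0],
    [0.3,0,-0.3,0],
    [0.3,0,-0.7,0],
    [0.3,0,-1.5,0],
    [0.3,0,-3,0],
    [0.3,0,-5,0],
  ],
)

```text
clock: 8.82
eef_pos: [0.598, -0.0558, 0.0912]
tcp_rot: [0.999, 0.042, -0.002, -0.0]
force: [0.6, -0.0, 0.9]
grip_width: 0.0001
```

arm_command(
  increments=[
    [0,0,-3,0],
    [-1,0,-6,0],
    [-4,0,-9,0],
    [-8,0,-11,0],
    [-12,0,-12,0],
    [-16,0,-12,0],
    [-19,0,-12,0],
    [-20,0,-12,0],
  ],
)

```text
clock: 9.48
eef_pos: [0.3951, -0.0722, 0.2124]
tcp_rot: [0.999, 0.041, -0.001, -0.0]
force: [-0.8, 0.3, -0.9]
grip_width: 0.0
```

```bash
python3 look.py l10; python3 - <<'E'
from fit import *
from plant import robot
import cv2
p=[.56777,-.05654,.08347]
s=robot.snapshot("top")
a=s["image"][190:290,285:385]; cv2.imwrite("pics/l10z.png",cv2.resize(a,None,fx=6,fy=6,interpolation=cv2.INTER_CUBIC))
for sl in (.016,.020,.024):
  print(sl,[((proj(s,world(p,flap(0,y,0,0,sl)))-[285,190])*6).round(0).tolist() for y in(-.04,.04)],[((proj(s,world(p,flap(.082,y,.008,.03,sl)))-[285,190])*6).round(0).tolist() for y in(-.04,.04)])
E
```

```text
9.5833 [ 0.39855632 -0.07244316  0.21273274] [ 0.36865608 -0.5436824   0.43323832]
0.016 [[425.0, 448.0], [196.0, 474.0]] [[399.0, 214.0], [170.0, 240.0]]
0.02 [[423.0, 437.0], [195.0, 463.0]] [[398.0, 203.0], [168.0, 229.0]]
0.024 [[422.0, 425.0], [193.0, 451.0]] [[396.0, 191.0], [167.0, 217.0]]
```

View pics/l10z.png

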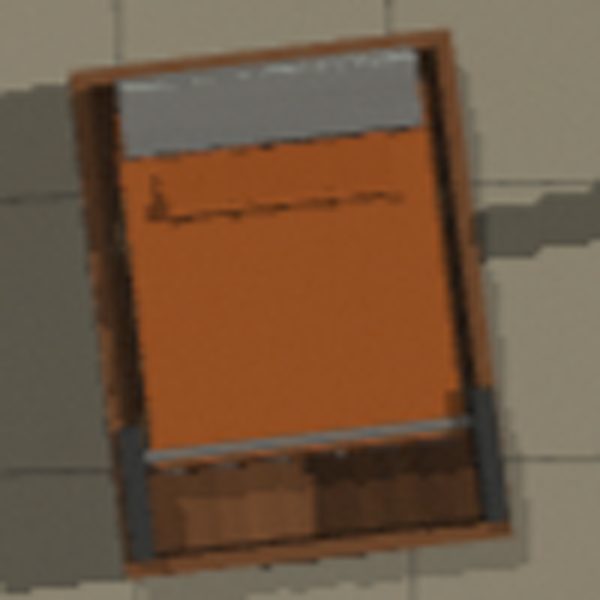

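View pics/l10.png

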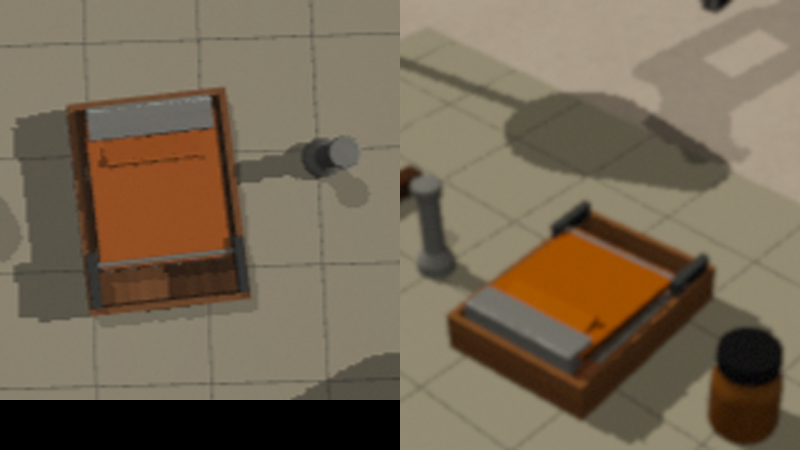

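```bash
python3 -c "
from plant import robot
print(robot.hand_in())"
```

```text
the job is handed in; nothing more can be done
None
```

The stamp case is shut and the job is handed in at about 9.6 s, well inside the 40 s limit.

**What I did:** With the gripper shut, I pushed the orange flap from its hinge side with the fingers until it lay flat, about 4 mm short of the lip. I then held it down with about 9–12 N and pushed it along away from the hinge. At the end the fingers were against the push step. I lifted straight off and withdrew.

**Last checks:**
- **Home position:** In the final top view, with the arm clear, the flap's front edge is under the lip. The hinge rod and step match a slide of about 23–24 mm, within about 1 mm.
- **Hard stop:** The rod stayed put while the fingers moved about 8 mm more and the force along the flap rose to about 10 N. That fits the flap being at its stop.
- **Stays shut:** The flap had not risen when I looked after letting go. I did not watch it for a full second before handing in.
- **Bystanders:** The jar, setter and case look unmoved. The awl was mostly outside the last close-up pictures, but the arm only passed well above that area.
- **Forces:** The highest wrist force reading I saw was about 16 N. I only read it at the end of each move.

No check failed. The least exact part was the first camera fit of the case's position, which was off by up to about 3 pixels at some points in the scene view.

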